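# Unhook the check card and seat it in the reader

### The arm

A 7-joint arm with a two-finger parallel gripper is mounted at the origin on the work surface. World frame = base frame: x ahead of the robot, y to its left, z up, the work surface at z = 0. Lengths are in mm, angles in rad, forces in N, time in s.
With the tool pointing down it reaches from about 425 to 950 mm from the base axis. Payload 16.7 kg.
Tool frame: the origin (TCP) lies on the centre line of the jaws, within the pads' length; the fingertips stand 19 mm ahead of it and the grasp point (between the pads) is the TCP (tips_ahead is the distance from the TCP to the fingertips, in mm); z points along the fingers, y is the line along which they close (so a half turn about z gives the same grasp; the last joint's range is limited). The gripper opens to 94 mm and grips with 3 to 60 N. Pads are 16 mm wide; open, the fingers measure 119 mm over their backs; the gripper's body (75 mm by 177 mm) begins 78 mm behind the grasp point.
Start: joints at [-1.306, 0.426, 0.074, 1.606, -0.034, 1.111, -0.067], TCP at [271.412, 617.99, 224.467] pointing down, gripper open.
Joint ranges: [-2.85, 2.85], [-0.5, 2.14], [-1.23, 1.37], [0.21, 2.46], [-1.02, 4.16], [0.16, 2.05], [-2.73, 2.73]. Speed limits (rad/s): [1.89, 1.89, 2.39, 2.39, 3.01, 3.01, 3.01].

### API

Orientations are given as a unit quaternion [w, x, y, z].
In Python, from workcell import * gives the robot as it stands.
- The arm moves only by the tool apply_moves, never from a script. Its argument "steps" is one flat list of numbers, 7 for each row, row after row: the turn, a rotation vector about the world's x, y, z in rad, then the shift along the world's x, y, z in mm, then the finger opening in mm, from 0 to 94. A call has 1 to 20 rows; each row is the pose to reach, as a shift and turn from the pose commanded when the call began; what a row does not reach only later rows make up. A row lasts 1/10 s, in which the tool goes at most 50 mm and 8.59 degrees, less where a joint would pass 70% of its speed; a pose out of reach is approached as far as the arm can. A call with a gripper value outside its range is refused whole. The fingers move at their own pace and stop on an object; the grip force is fixed at half the most. Time passes only in rows, so rows that repeat a pose let the fingers close. It gives the time, the measured TCP pose, the force, the opening and the grip force at its end, in the units of the state.
- observe(): the state, without advancing time (a new reading comes with each control period).
- read_camera(name): name is "scene" or "side" or "wrist"; returns the picture (384x512x3 uint8, red, green, blue); there is no depth.
- get_calibration(name): a dict with "K" (3x3 intrinsics, pixels), "eye" and "attitude" of the camera in the world. Camera axes: x right, y down, z forward; pixel columns grow to the right and rows downward; lengths in mm; the calibration is good to about 2 mm. The wrist camera is an equidistant fisheye: a pixel r from the principal point sees the ray r / f radians off the axis. A picture is of the moment at which its call begins: read the wrist's pose just before it. get_calibration takes no time and is no camera call; for the wrist camera it gives the pose at the moment of the call.
- job_done(): hands the job in; it is judged then, once.
Trained networks look in the newest picture that a camera, given by its name, has taken for a name from the list of things; names that differ only in an ending like _2 or _b are one class to them, and where a whole thing is asked for, a point or a joint stands for the part that bears it (a point fixed in the world has none). Each returns a list of dicts, best first, with "score" (0 to 1); they miss things now and then, are a little off and sometimes report something else, mostly with a low value. They report only what shows in the picture. A call takes as long as a camera call. They do not tell look-alikes from the thing itself.
- masks_of(camera, target): "mask" (384x512 bool, what is visible of it) and "box" ([centre column, centre row, width, height] in pixels, round what is visible of it).
The state is a dict: "time_s": time; "joint_pos": joint angles; "qvel": joint speeds; "joint_efforts": joint torques, N m; "tcp_pos": TCP position; "tool_rot": TCP orientation; "force": force on the tool from outside, world axes, zero at the start; "torque": the same for the moment, N m; "finger_gap": finger opening in mm; "finger_force": force on a finger pad.
Only numpy, scipy, OpenCV 4.12 (cv2) and the standard library are available. Lean on these libraries where they do the work, as an engineer would, in place of code of your own. Each camera call takes 0.05 s, during which the arm holds its last target. There are 200 camera calls.

### The job

Take the orange check card off its bent wire peg: hold it by the black pick tab, lift it so that the hole clears the peg's upturned tip and ease it off towards the tip, feeling your way, because the card and the wire must never be strained (stay well under 12 N between card and rack). Then stand the card upright, tab up, fully home in the slot on top of the reader, without ramming it, and let go. Leave the blue card hanging on its peg and do not knock or shift the glassware and bottles.

Things in the scene. Friction and masses are not known exactly. Their poses are not given: they have to be found in the camera images.
- rack: White foot plate 150 x 250 x 12 mm fixed to the bench, with two posts (top 155 mm above the bench, 70 mm behind the cards) and two stiff steel wire pegs. Origin: centre of the underside. Its -x axis is the way the pegs point (roughly towards the robot); z up. The pegs lie in the planes y = +75 and -75 mm; their black mounts, 51 to 65 mm behind the cards, reach 157 mm high.
- hang_left (a point): Where a card hangs on the peg at rack y = +75 mm: centreline of the 6 mm wire, 135 mm above the bench. From here the wire runs straight 80 mm along rack -x to its upturned tip, which stands 13 mm above the wire's top side and ends 87 mm from here. The wire is bent at this point: it slopes by an unmeasured amount, 11 degrees down to 17 degrees up towards the tip. Axes as the rack's.
- hang_right (a point): The same for the peg at rack y = -75 mm, with its own unmeasured slope. To feel the slope: with the card lifted till the lower edge of its hole touches the wire from below (19 mm up from hanging), the upper edge clears the tip; keep that light touch while sliding along the wire.
- check_card: Orange card to be moved: stiff plate 60 mm wide (its y), 8 mm thick (its x), 142 mm high, about 90 g. Origin: centre of its lower edge, z up. Hangs on either peg, x along the peg. From below: solid 0-70 mm; closed hole 26 mm wide, 70-95 mm, its rounded steel upper edge resting on the wire; bar 95-107 mm; black pick tab 107-142 mm. Both faces alike.
- check_card_tab (a point): Centre of the orange card's black pick tab, where to grasp it from above across its 10 mm thickness (along the card's x); the tab is 30 mm wide (y) and 35 mm high. It is 125 mm above the card's lower edge. Axes as the card's.
- check_card_hole (a point): Centre of the orange card's hole, 82.5 mm above its lower edge. Axes as the card's.
- blue_card: A blue card of the same shape and size, hanging on the other peg; it stays there. Origin: centre of its lower edge.
- reader: White bench reader, a box 160 x 200 x 90 mm with a blue band, fixed to the bench; the slot is in its top. Origin: centre of the underside.
- slot_mouth (a point): Centre of the slot's mouth in the reader's top, 90 mm above the bench. The slot is 64 mm long along this point's y, 11.5 mm wide along its x and 42 mm deep, with a small chamfer and a flat floor; a card stands in it on its lower edge, either way round.
- wash_bottle: White plastic bottle, 64 mm across, 170 mm high. Bystander. Origin under its centre.
- buffer_bottle: Amber bottle with red cap, 60 mm across, 130 mm high. Bystander. Origin under its centre.
- beaker: Glass beaker, 70 mm across, 90 mm high. Bystander. Origin under its centre.
- sample_jar: Small clear jar with blue cap, 48 mm across, 55 mm high. Bystander. Origin under its centre.
- cylinder: Clear measuring cylinder, 195 mm high on a 72 mm foot. Bystander. Origin under its centre.
Mind the look-alikes: they are no part of the job. Several things have the shape of the check_card; the one meant has the colours described above.

How it is judged:
By the outcome, as a careful person would: the job done as asked, in the order asked, and still so for the second after the job is handed in, with the robot touching nothing.
It also fails if it takes over 72 s, if anything falls off the work surface, if the arm or the gripper's body presses on something with over 40 N, if the wrist force passes 120 N, or if a joint passes its speed limit or range.

## Working session

There is one attempt and no reset: what is moved stays moved. The work goes in short steps, Python scripts to look and compute and a tool call to move; the robot and the scene stay as the last step left them, time stands still between calls to the robot, and variables do not carry over. Pictures are saved under pics/ and viewed, at most 10 in all, crops included, and the job is handed in when it is done.

Besides the shell and the picture viewer there is one more tool, called after "Emit:" as name(argument=value, ...) on one line, values as JSON. apply_moves: Moves the arm, as the interface text tells. Its arguments: {"type":"object","properties":{"steps":{"type":"array","items":{"type":"number"}}},"required":["steps"]}

```bash
mkdir -p pics
cat > h.py <<'E'
from workcell import *
import numpy as np, cv2
from scipy.spatial.transform import Rotation as R
def rot(q): return R.from_quat([q[1],q[2],q[3],q[0]]).as_matrix()
def att(c):
    a=np.array(c["attitude"],float)
    return a if a.shape==(3,3) else rot(a)
def save(n,im): cv2.imwrite("pics/"+n,cv2.cvtColor(im,cv2.COLOR_RGB2BGR))
E
python3 - <<'E'
from h import *
s=observe(); print(s)
a=read_camera("scene"); b=read_camera("side")
np.save("scene0.npy",a); np.save("side0.npy",b)
save("scene0.png",cv2.resize(a,(800,600),interpolation=cv2.INTER_CUBIC));save("side0.png",cv2.resize(b,(800,600),interpolation=cv2.INTER_CUBIC))
for c in("scene","side","wrist"): print(c,get_calibration(c))
for c in("scene","side"):
  for t in["check_card","reader","slot_mouth","rack","blue_card","check_card_tab","wash_bottle","buffer_bottle","beaker","sample_jar","cylinder"]:
    print(c,t,[(np.round(d["box"],1).tolist(),round(d["score"],2)) for d in masks_of(c,t)][:3])
E
```

```text
{'time_s': 0.0, 'joint_pos': array([-1.30648408,  0.42671513,  0.07383198,  1.60661855, -0.03409215,
        1.11077544, -0.06709869]), 'qvel': array([ 0.00033785,  0.00012122,  0.00200248,  0.00075615, -0.00141478,
       -0.00045835,  0.00070683]), 'joint_efforts': array([ 6.06469275e-04, -9.35820150e+01,  3.66722345e+00, -4.54168081e+01,
       -4.87768895e-02,  2.07102526e-02,  1.45937829e-04]), 'tcp_pos': array([271.2712663 , 617.63912325, 223.78118819]), 'tool_rot': array([-8.41906914e-05,  2.05437853e-01,  9.78669961e-01, -6.23207875e-04]), 'force': array([ 0.38789542, -0.31796361, -0.4303044 ]), 'torque': array([-0.02835218, -0.00909627,  0.02544257]), 'finger_force': 0.0, 'finger_gap': 94.12664569086441}
scene {'K': array([[365.91705575,   0.        , 260.52463542],
       [  0.        , 365.91705575, 192.56433968],
       [  0.        ,   0.        ,   1.        ]]), 'eye': array([ 999.2802822 , -431.39331353, 1126.35241744]), 'attitude': array([-0.25225103,  0.8878595 ,  0.36978247, -0.10646994])}
side {'K': array([[372.03359393,   0.        , 258.83864891],
       [  0.  
[... 1585 characters left out ...]
 64.3], 0.71)]
side slot_mouth [([206.9, 234.3, 79.1, 62.0], 0.57)]
side rack [([283.2, 180.3, 54.4, 58.7], 0.81)]
side blue_card [([275.9, 177.1, 17.5, 35.1], 0.78)]
side check_card_tab [([301.8, 165.9, 9.3, 33.5], 0.76), ([341.5, 182.2, 20.7, 32.3], 0.74), ([292.6, 158.5, 13.5, 28.0], 0.54)]
side wash_bottle [([120.5, 276.1, 29.9, 56.9], 0.78)]
side buffer_bottle [([316.0, 162.7, 12.0, 26.2], 0.84), ([302.9, 166.6, 12.7, 32.2], 0.61), ([162.8, 311.5, 31.6, 42.8], 0.51)]
side beaker [([162.8, 309.6, 31.3, 42.0], 0.94), ([302.3, 167.1, 11.6, 38.7], 0.3)]
side sample_jar [([223.9, 200.8, 14.1, 10.8], 0.51), ([350.0, 166.6, 13.3, 42.1], 0.31)]
side cylinder [([349.6, 164.7, 14.1, 42.0], 0.61)]
```

View pics/scene0.png

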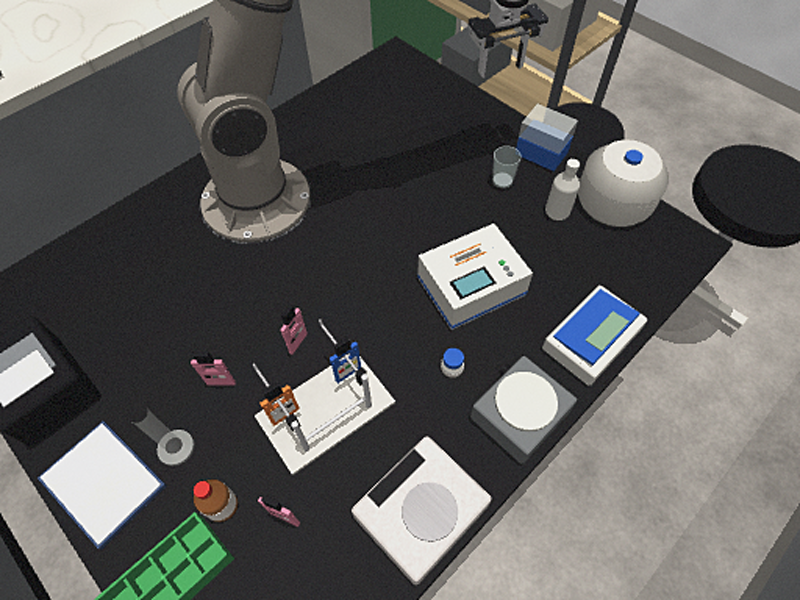

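View pics/side0.png

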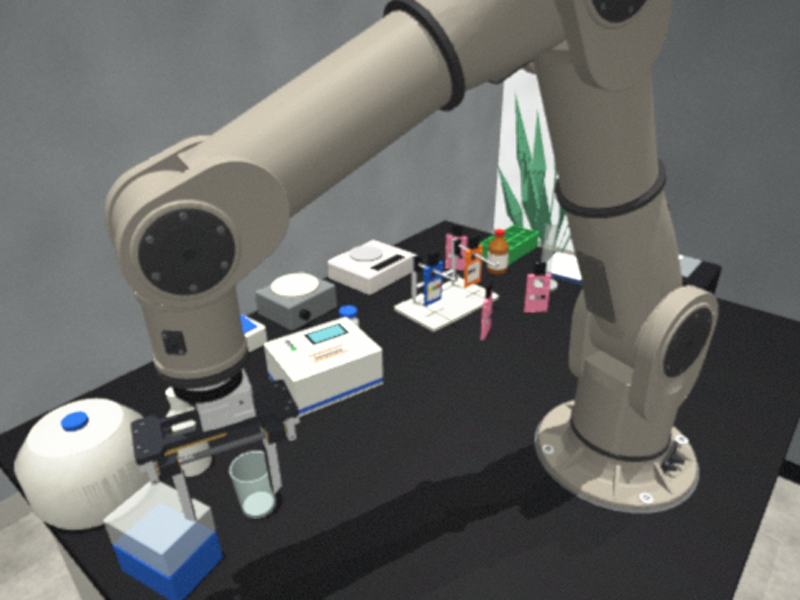

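Scene picture (800x600 scale): the robot base is at upper left. The orange card hangs at (280,405) on the left peg of the image and the blue card at (345,360) on the other peg. The reader is at (475,275) with its slot at (467,256). The card-shaped candidates are orange at (280,405), blue at (345,360), and pink at (212,370), (293,330) and (278,512). The one meant is the orange card with the black tab. I'll confirm it in an enlarged crop and make coarse position estimates.

```bash
cat >> h.py <<'E'
def ray(name,px,c=None):
    c=c or get_calibration(name); K=c["K"]; u=np.array([(px[0]-K[0,2])/K[0,0],(px[1]-K[1,2])/K[1,1]])
    if name=="wrist":
        t=np.hypot(*u); d=np.r_[u/max(t,1e-9)*np.sin(t),np.cos(t)]
    else: d=np.r_[u,1]
    return np.array(c["eye"]),att(c)@d
def onz(name,px,z,c=None):
    e,d=ray(name,px,c); return e+d*(z-e[2])/d[2]
def proj(name,P,c=None):
    c=c or get_calibration(name); K=c["K"]; p=att(c).T@(np.array(P)-c["eye"])
    if name=="wrist":
        r=np.hypot(p[0],p[1]); t=np.arctan2(r,p[2]); u=p[:2]/max(r,1e-9)*t
    else: u=p[:2]/p[2]
    return u*K[0,0]+K[:2,2]
E
python3 - <<'E'
from h import *
a=np.load("scene0.npy"); b=np.load("side0.npy")
c1=cv2.resize(a[200:310,130:270],(700,550),interpolation=cv2.INTER_CUBIC); save("crop1.png",c1)
def s(p): return np.array(p)*0.64
print("axis check proj base",proj("scene",[0,0,0])/0.64, proj("side",[0,0,0])/0.64)
for n,p,z in [("rack corners",(255,415),12),("",(293,472),12),("",(395,400),12),("",(350,350),12),("reader",(417,267),90),("",(492,224),90),("",(532,272),90),("",(452,318),90),("slot",(455,263),90),("slot",(481,249),90),("tab?",(271,390),165),("jar",(453,355),55),("cyl",(175,447),0),("amber",(208,490),125),("beaker",(503,182),0),("wash",(560,215),0),("pink1",(215,383),0),("pink2",(291,350),0)]:
    print(n,onz("scene",s(p),z).round(0))
E
```

```text
axis check proj base [256.06222902 198.27072826] [613.52278718 449.45590072]
rack corners [ 483. -361.   12.]
 [ 628. -378.   12.]
 [ 661. -135.   12.]
 [ 509. -124.   12.]
reader [494.  96.  90.]
 [531. 307.  90.]
 [682. 266.  90.]
 [638.  56.  90.]
slot [546. 164.  90.]
slot [561. 234.  90.]
tab? [ 536. -321.  165.]
jar [687.   8.  55.]
cyl [ 418. -514.    0.]
amber [ 587. -506.  125.]
beaker [417. 500.   0.]
wash [594. 516.   0.]
pink1 [ 359. -377.    0.]
pink2 [ 412. -213.    0.]
```

View pics/crop1.png

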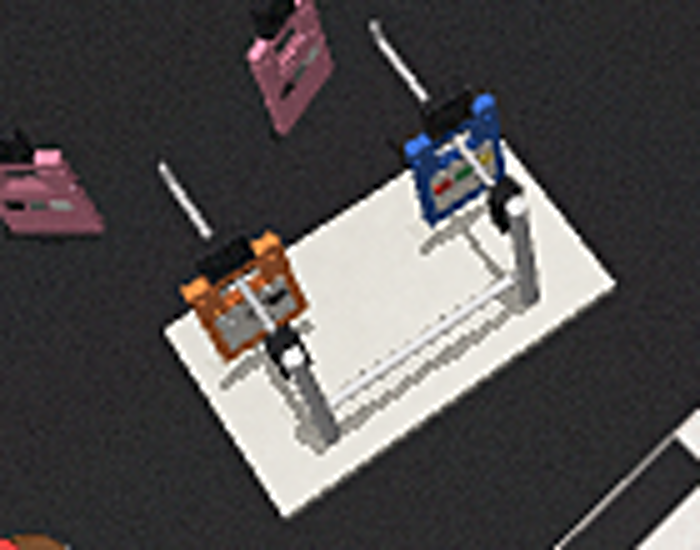

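The crop shows the orange card on its peg with black tab at crop (222,258), and the wire tip at crop (165,165). The blue card's tab is at (447,112), and the posts are behind at (293,355) and (515,205). So the orange card hangs on the -y (right) peg, the rack yaw is about -6.5°, and the reader yaw is about -11°. Next I move above the rack for a wrist view.

Emit:
apply_moves(steps=[0,0,-0.15,290,-450,100,40,0,0,-0.3,290,-450,100,40,0,0,-0.45,290,-450,100,40,0,0,-0.6,290,-450,100,40,0,0,-0.7,290,-450,100,40,0,0,-0.8,290,-450,100,40,0,0,-0.9,290,-450,100,40,0,0,-1.0,290,-450,100,40,0,0,-1.1,290,-450,100,40,0,0,-1.2,290,-450,100,40,0,0,-1.27,250,-948,55,40,0,0,-1.27,250,-948,55,40,0,0,-1.27,250,-948,55,40,0,0,-1.27,250,-948,55,40,0,0,-1.27,250,-948,55,40,0,0,-1.27,250,-948,55,40,0,0,-1.27,250,-948,55,40,0,0,-1.27,250,-948,55,40,0,0,-1.27,250,-948,55,40,0,0,-1.27,250,-948,55,40])

```text
time_s: 3.2
tcp_pos: [522.3, -295.5, 282.0]
tool_rot: [0.0, 0.746, 0.666, 0.0]
force: [1.3, 0.6, 0.9]
finger_gap: 40.2
finger_force: 0.0
```

Emit:
apply_moves(steps=[0,0,0,0,0,0,40,0,0,0,0,0,0,40,0,0,0,0,0,0,40])

```text
time_s: 3.5
tcp_pos: [522.9, -292.7, 281.9]
tool_rot: [-0.0, 0.746, 0.666, 0.0]
force: [1.0, -0.2, 0.0]
finger_gap: 40.2
finger_force: 0.0
```

Run:
```python
from h import *
import pickle
s=observe(); print(s["tcp_pos"],s["tool_rot"],s["force"])
c=get_calibration("wrist"); a=read_camera("wrist"); np.save("w1.npy",a); pickle.dump(c,open("w1.pkl","wb"))
print(c["eye"],att(c)[:,2])
save("w1.png",cv2.resize(a,(800,600),interpolation=cv2.INTER_CUBIC))
```

```text
[ 522.86709948 -292.66251291  281.86567316] [-2.52030362e-04  7.45548700e-01  6.66451082e-01  1.66228631e-04] [ 0.96999494 -0.15668591  0.02503043]
[ 530.66121719 -219.80511117  442.04551341] [-0.03003158 -0.2528702  -0.967034  ]
```

View pics/w1.png

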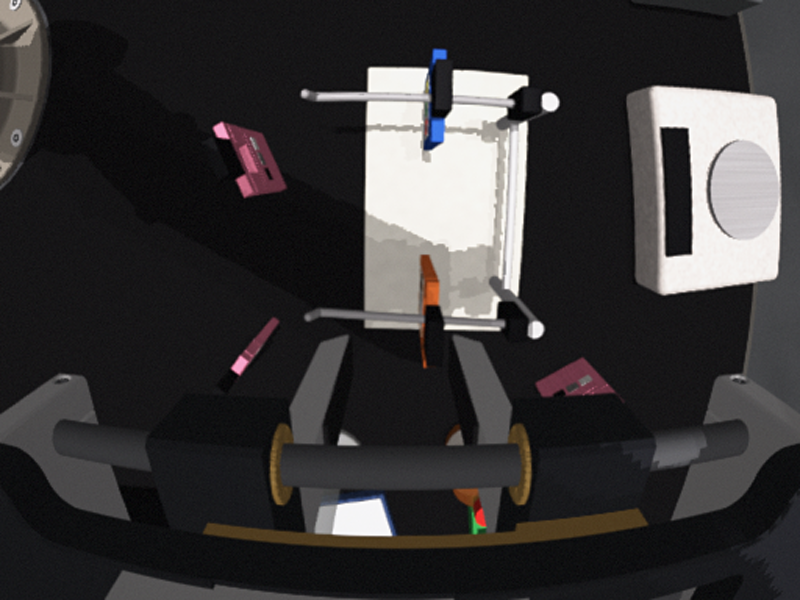

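Wrist view (800x600 scale): the rack plate is at (365-527, 67-333). The orange card is edge-on, with its tab at about (433,333), and its wire tip is at (311,316). The blue card is at (438,90), and the post tops are at (549,102) and (536,329). I'll enlarge the orange part for accurate pixels.

Run:
```python
from h import *
a=np.load("w1.npy"); save("w1c.png",cv2.resize(a[150:240,190:350],(800,450),interpolation=cv2.INTER_CUBIC))
```

```text
(no output)
```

View pics/w1c.png

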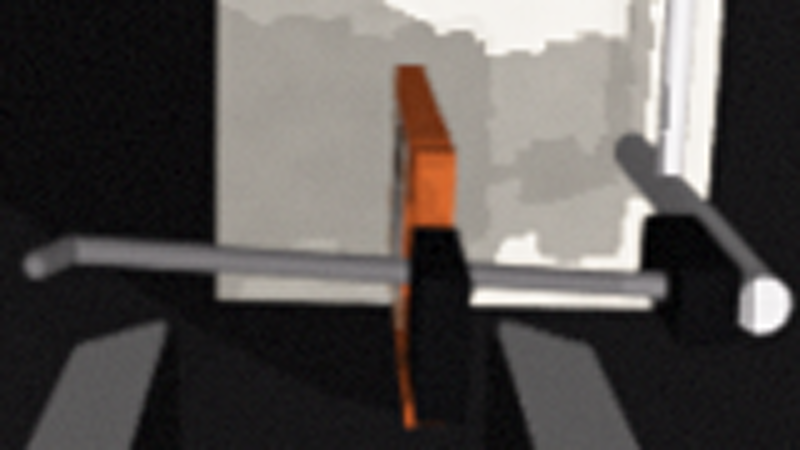

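The crop shows the orange shoulder top from (414,150) to (455,150), and where it meets the tab at (413-455,228). The wire tip top is at (38,268), the bend at (75,245), the post top at (765,305) and the plate corner at (218,298). Now I'll fit the pose and slope.

```bash
cat > fit.py <<'E'
from h import *
import pickle
from scipy.optimize import least_squares
c=pickle.load(open("w1.pkl","rb"))
C=lambda x,y:np.array([190+x/5,150+y/5]); F=lambda x,y:np.array([x,y])*.64
sc=get_calibration("scene"); S=lambda x,y:np.array([130+x/5,200+y/5])
def model(p):
    x,y,w,xc,sr,sl,wc=p
    cs,sn=np.cos(w),np.sin(w); M=np.array([[cs,-sn,0],[sn,cs,0],[0,0,1]])
    W=lambda v:M@np.array(v,float)+[x,y,0]
    card=lambda v:W(np.array([xc,-75,43])+R.from_euler("z",wc).as_matrix()@np.array(v,float))
    def peg(s,yy,a,b): return W([xc-a*np.cos(s)+b*np.sin(s),yy,135+a*np.sin(s)+b*np.cos(s)])
    return [("wrist",W([-75,-125,12]),C(218,298)),("wrist",W([-75,125,12]),F(370,67)),("wrist",W([75,125,12]),F(527,76)),
     ("wrist",W([xc+70,-75,155]),C(765,305)),("wrist",W([xc+70,75,155]),F(549,102)),
     ("wrist",card([-4,30,107]),C(414,150)),("wrist",card([4,30,107]),C(455,150)),
     ("wrist",peg(sr,-75,84,16),C(38,268)),("wrist",peg(sl,75,84,16),F(308,95)),
     ("scene",W([-75,-125,12]),S(165,330)),("scene",W([75,-125,12]),S(287,517)),("scene",W([75,125,12]),S(615,283)),
     ("scene",W([xc+70,-75,155]),S(293,355)),("scene",W([xc+70,75,155]),S(515,205)),
     ("scene",peg(sr,-75,84,16),S(163,165)),("scene",peg(sl,75,84,16),S(375,22)),]
def res(p): return np.concatenate([proj(n,P,c if n=="wrist" else sc)-q for n,P,q in model(p)])
r=least_squares(res,[570,-250,-.11,0,0,0,0],loss="soft_l1")
if __name__=="__main__":
    p=r.x;print(p.round(3),"slopes deg",np.degrees(p[4:6]).round(1),"yaw",np.degrees(p[2]).round(2),"card",np.degrees(p[6]).round(2)); print(res(p).reshape(-1,2).round(1).tolist())
    M=R.from_euler("z",p[2]).as_matrix()
    print("hang_right",(M@[p[3],-75,135]+[p[0],p[1],0]).round(1),"pegdir",(-M[:,0]).round(3))
    s=observe();print(s["tcp_pos"],np.degrees(np.arctan2(*rot(s["tool_rot"])[[1,0],1])))
    # direct: visible shoulder midpoints at z=150
    print([onz("wrist",C(*q),150,c).round(1).tolist() for q in[(414,150),(455,150),(413,228),(455,228)]])
E
python3 fit.py
```

```text
[ 5.71072e+02 -2.48682e+02 -1.35000e-01 -2.03150e+01 -1.48000e-01
 -6.20000e-02  4.50000e-02] slopes deg [-8.5 -3.6] yaw -7.71 card 2.59
[[0.4, 0.3], [-0.6, -0.5], [1.9, -0.7], [0.3, -0.0], [1.4, -0.2], [0.2, 0.5], [-0.1, 0.3], [-0.1, -0.3], [-1.2, -0.1], [-0.8, -0.6], [-0.9, -0.1], [0.1, -0.4], [-0.3, -0.1], [0.0, -0.3], [-0.4, -0.3], [-0.4, 0.8]]
hang_right [ 540.9 -320.3  135. ] pegdir [-0.991  0.134  0.   ]
[ 523.07590175 -292.30044901  282.00100197] -6.358621964117841
[[539.5, -289.5, 150.0], [547.7, -290.4, 150.0], [537.6, -305.8, 150.0], [546.2, -306.8, 150.0]]
```

Emit:
apply_moves(steps=[0,0,0,9,-14,0,40,0,0,0,17.5,-28.5,0,40,0,0,0,17.5,-28.5,0,40,0,0,0,17.5,-28.5,-20,40,0,0,0,17.5,-28.5,-40,40,0,0,0,17.5,-28.5,-60,40,0,0,0,17.5,-28.5,-80,40,0,0,0,17.5,-28.5,-90,40,0,0,0,17.5,-28.5,-100,40,0,0,0,17.5,-28.5,-106,40,0,0,0,17.5,-28.5,-111,40,0,0,0,17.5,-28.5,-111,40,0,0,0,17.5,-28.5,-111,40])

```text
time_s: 4.85
tcp_pos: [540.1, -322.4, 171.3]
tool_rot: [0.0, 0.746, 0.666, 0.0]
force: [-0.6, -0.2, 1.3]
finger_gap: 40.0
finger_force: 0.0
```

Run:
```python
from h import *
s=observe(); print(s["time_s"],s["tcp_pos"],s["force"],s["torque"])
a=read_camera("wrist"); save("w2c.png",cv2.resize(a[130:330,150:370],(770,600)[:2] if 0 else (660,600),interpolation=cv2.INTER_CUBIC))
```

```text
4.85 [ 540.14047049 -322.40366322  171.34957298] [-0.60414635 -0.18900757  1.2826267 ] [-0.06665805  0.02711247  0.03772029]
```

View pics/w2c.png

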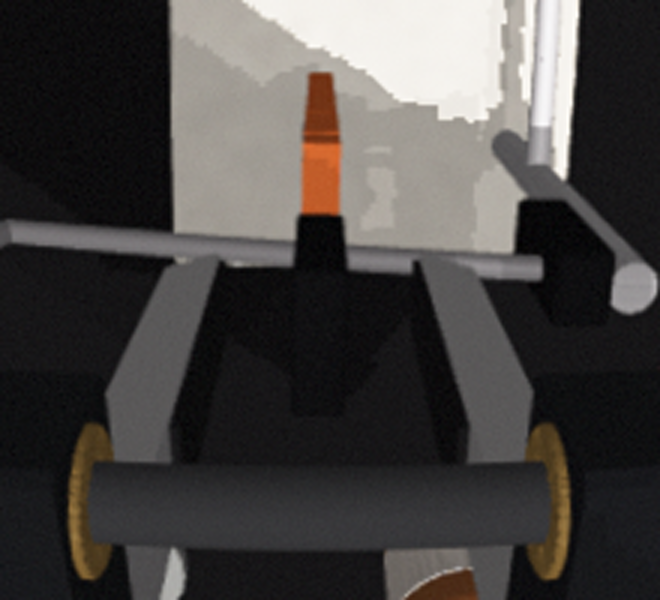

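The tab is centred between the fingers, at crop (322,235) against the fingertips at 219 and 415. I'll close the fingers.

Emit:
apply_moves(steps=[0,0,0,0,0,0,24,0,0,0,0,0,0,14,0,0,0,0,0,0,6,0,0,0,0,0,0,4,0,0,0,0,0,0,4,0,0,0,0,0,0,4])

```text
time_s: 5.5
tcp_pos: [540.0, -322.2, 171.0]
tool_rot: [-0.0, 0.746, 0.666, 0.0]
force: [-0.6, -0.1, -0.4]
finger_gap: 10.1
finger_force: 30.0
```

Emit:
apply_moves(steps=[0,0,0,0,0,2,4,0,0,0,0,0,4,4,0,0,0,0,0,6,4,0,0,0,0,0,8,4,0,0,0,0,0,10,4,0,0,0,0,0,12,4,0,0,0,0,0,13,4,0,0,0,0,0,14,4,0,0,0,0,0,15,4,0,0,0,0,0,15,4,0,0,0,0,0,15,4])

```text
time_s: 6.6
tcp_pos: [540.0, -322.2, 185.9]
tool_rot: [-0.0, 0.746, 0.666, -0.0]
force: [0.6, 0.3, -2.2]
finger_gap: 9.8
finger_force: 30.0
```

```bash
python3 -c "
from h import *
s=observe();print(s['tcp_pos'],s['force'],s['torque'])"
```

```text
[ 540.0126736  -322.22556782  185.94185383] [ 0.59493898  0.26195937 -2.18375857] [-0.076372    0.05750268 -0.02781077]
```

Emit:
apply_moves(steps=[0,0,0,0,0,0.5,4,0,0,0,0,0,1,4,0,0,0,0,0,1.5,4,0,0,0,0,0,2,4,0,0,0,0,0,2,4])

```text
time_s: 7.1
tcp_pos: [540.0, -322.3, 188.1]
tool_rot: [0.0, 0.746, 0.666, 0.0]
force: [-0.5, 0.1, -0.6]
finger_gap: 9.3
finger_force: 30.0
```

Emit:
apply_moves(steps=[0,0,0,0,0,0.5,4,0,0,0,0,0,1,4,0,0,0,0,0,1,4])

```text
time_s: 7.4
tcp_pos: [540.1, -322.3, 189.0]
tool_rot: [0.0, 0.746, 0.666, 0.0]
force: [-0.6, -0.5, -1.4]
finger_gap: 9.8
finger_force: 30.0
```

Emit:
apply_moves(steps=[0,0,0,0,0,0.5,4,0,0,0,0,0,0.5,4])

```text
time_s: 7.6
tcp_pos: [540.0, -322.3, 189.5]
tool_rot: [0.0, 0.746, 0.666, -0.0]
force: [0.9, 0.5, -1.6]
finger_gap: 9.9
finger_force: 30.0
```

Emit:
apply_moves(steps=[0,0,0,0,0,0.4,4,0,0,0,0,0,0.4,4])

```text
time_s: 7.8
tcp_pos: [540.0, -322.2, 189.9]
tool_rot: [-0.0, 0.746, 0.666, -0.0]
force: [0.7, -0.3, -0.7]
finger_gap: 9.9
finger_force: 30.0
```

Emit:
apply_moves(steps=[0,0,0,0,0,0.4,4,0,0,0,0,0,0.4,4])

```text
time_s: 8.0
tcp_pos: [539.9, -322.2, 190.2]
tool_rot: [-0.0, 0.746, 0.666, -0.0]
force: [0.2, 0.2, -4.1]
finger_gap: 9.8
finger_force: 30.0
```

Emit:
apply_moves(steps=[0,0,0,0,0,-1.5,4,0,0,0,-3,0.4,-2,4,0,0,0,-7,0.9,-2.6,4,0,0,0,-12,1.6,-3.3,4,0,0,0,-17,2.3,-4,4,0,0,0,-22,3,-4.8,4,0,0,0,-26,3.5,-5.4,4,0,0,0,-29.7,4,-6,4,0,0,0,-29.7,4,-6,4,0,0,0,-29.7,4,-6,4])

```text
time_s: 9.0
tcp_pos: [510.4, -318.2, 184.3]
tool_rot: [0.0, 0.746, 0.666, 0.0]
force: [-0.6, 0.1, -0.4]
finger_gap: 9.9
finger_force: 30.0
```

Emit:
apply_moves(steps=[0,0,0,0,0,0.4,4,0,0,0,0,0,0.8,4,0,0,0,0,0,0.8,4])

```text
time_s: 9.3
tcp_pos: [510.5, -318.3, 185.1]
tool_rot: [0.0, 0.746, 0.666, -0.0]
force: [-0.7, -0.3, -0.1]
finger_gap: 10.0
finger_force: 30.0
```

Emit:
apply_moves(steps=[0,0,0,0,0,0.4,4,0,0,0,0,0,0.4,4])

```text
time_s: 9.5
tcp_pos: [510.4, -318.3, 185.5]
tool_rot: [0.0, 0.746, 0.666, 0.0]
force: [-0.1, 0.6, -1.4]
finger_gap: 9.8
finger_force: 30.0
```

Emit:
apply_moves(steps=[0,0,0,0,0,0.4,4,0,0,0,0,0,0.4,4])

```text
time_s: 9.7
tcp_pos: [510.3, -318.2, 185.8]
tool_rot: [-0.0, 0.746, 0.666, -0.0]
force: [0.5, -0.5, -2.6]
finger_gap: 9.9
finger_force: 30.0
```

Emit:
apply_moves(steps=[0,0,0,0,0,0.3,4,0,0,0,0,0,0.3,4])

```text
time_s: 9.9
tcp_pos: [510.3, -318.2, 186.0]
tool_rot: [-0.0, 0.746, 0.666, -0.0]
force: [0.6, -0.2, -3.7]
finger_gap: 9.9
finger_force: 30.0
```

Emit:
apply_moves(steps=[0,0,0,0,0,-1.2,4,0,0,0,-3,0.4,-1.6,4,0,0,0,-8,1.1,-2.4,4,0,0,0,-13,1.8,-3.1,4,0,0,0,-18,2.4,-3.8,4,0,0,0,-23,3.1,-4.5,4,0,0,0,-28,3.8,-5.3,4,0,0,0,-33,4.5,-6,4,0,0,0,-36,4.9,-6.4,4,0,0,0,-36,4.9,-6.4,4,0,0,0,-36,4.9,-6.4,4])

```text
time_s: 11.0
tcp_pos: [474.5, -313.3, 179.9]
tool_rot: [0.0, 0.746, 0.666, 0.0]
force: [0.2, 0.1, -0.2]
finger_gap: 9.7
finger_force: 30.0
```

Emit:
apply_moves(steps=[0,0,0,0,0,0.4,4,0,0,0,0,0,0.8,4,0,0,0,0,0,0.8,4])

```text
time_s: 11.3
tcp_pos: [474.4, -313.4, 180.6]
tool_rot: [0.0, 0.746, 0.666, -0.0]
force: [0.2, -0.5, -1.6]
finger_gap: 9.6
finger_force: 30.0
```

Emit:
apply_moves(steps=[0,0,0,0,0,0.4,4,0,0,0,0,0,0.4,4])

```text
time_s: 11.5
tcp_pos: [474.4, -313.3, 180.9]
tool_rot: [-0.0, 0.746, 0.666, -0.0]
force: [1.6, 0.4, -3.4]
finger_gap: 9.8
finger_force: 30.0
```

Emit:
apply_moves(steps=[0,0,0,0,0,-1.6,4,0,0,0,-2,0.3,-1.9,4,0,0,0,-5,0.7,-2.3,4,0,0,0,-8,1.1,-2.7,4,0,0,0,-10,1.4,-3,4,0,0,0,-10,1.4,-3,4])

```text
time_s: 12.1
tcp_pos: [464.0, -311.9, 178.0]
tool_rot: [-0.0, 0.746, 0.666, 0.0]
force: [-0.4, 0.3, -1.5]
finger_gap: 9.7
finger_force: 30.0
```

Emit:
apply_moves(steps=[0,0,0,-2,0.3,-0.3,4,0,0,0,-4,0.6,-0.6,4,0,0,0,-6,0.8,-0.8,4,0,0,0,-6,0.8,-0.8,4])

```text
time_s: 12.5
tcp_pos: [458.0, -311.1, 177.1]
tool_rot: [-0.0, 0.746, 0.666, -0.0]
force: [0.5, 0.8, -1.5]
finger_gap: 10.2
finger_force: 30.0
```

Emit:
apply_moves(steps=[0,0,0,-2,0.3,-0.3,4,0,0,0,-4,0.6,-0.6,4,0,0,0,-6,0.8,-0.8,4,0,0,0,-6,0.8,-0.8,4])

```text
time_s: 12.9
tcp_pos: [452.0, -310.3, 176.3]
tool_rot: [-0.0, 0.746, 0.666, 0.0]
force: [0.1, 0.5, -0.7]
finger_gap: 10.1
finger_force: 30.0
```

Emit:
apply_moves(steps=[0,0,0,-2,0.3,-0.3,4,0,0,0,-4,0.6,-0.6,4,0,0,0,-6,0.8,-0.8,4,0,0,0,-6,0.8,-0.8,4])

```text
time_s: 13.3
tcp_pos: [446.0, -309.5, 175.6]
tool_rot: [-0.0, 0.746, 0.666, 0.0]
force: [0.8, -0.3, -1.1]
finger_gap: 9.5
finger_force: 30.0
```

Emit:
apply_moves(steps=[0,0,0,-3,0.4,-0.3,4,0,0,0,-6,0.8,-0.6,4,0,0,0,-10,1.3,-0.8,4,0,0,0,-15,2,-0.8,4,0,0,0,-20,2.7,-0.8,4,0,0,0,-20,2.7,-0.8,4])

```text
time_s: 13.9
tcp_pos: [425.5, -306.8, 174.8]
tool_rot: [-0.0, 0.746, 0.666, 0.0]
force: [1.0, 0.0, -1.0]
finger_gap: 9.3
finger_force: 30.0
```

Run:
```python
from h import *
s=observe(); print(s["time_s"],s["tcp_pos"],s["force"])
a=read_camera("wrist"); b=read_camera("scene")
save("w3.png",np.hstack([cv2.resize(a[120:300,150:350],(444,400)),cv2.resize(b[190:300,120:218],(356,400))]))
```

```text
13.9 [ 425.54734207 -306.8111432   174.81907864] [ 1.0343281   0.02580927 -1.03287032]
```

View pics/w3.png

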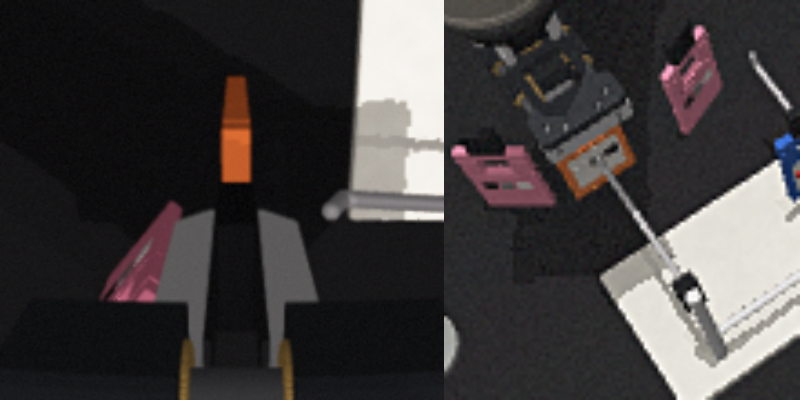

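The picture shows the card clear of the peg: in the wrist view the wire tip is at (335,208), to the right of the card at (236,150). Nothing is disturbed. Next I lift and carry it to the reader for a close look at the slot.

Emit:
apply_moves(steps=[0,0,0,0,0,15,4,0,0,0,0,0,45,4,0,0,0,0,0,85,4,0,0,0,0,0,125,4,0,0,0,0,0,155,4,0,0,0,0,0,165,4,0,0,-0.02,10,32,165,4,0,0,-0.04,22,70,165,4,0,0,-0.06,34,110,165,4,0,0,-0.08,47,150,165,4,0,0,-0.08,60,190,165,4,0,0,-0.08,72,230,165,4,0,0,-0.08,84,270,165,4,0,0,-0.08,97,310,165,4,0,0,-0.08,109,350,165,4,0,0,-0.08,120,385,155,4,0,0,-0.08,127,407,130,4,0,0,-0.08,130,417,105,4,0,0,-0.08,130,417,90,4,0,0,-0.08,130,417,85,4])

```text
time_s: 16.0
tcp_pos: [555.3, 110.3, 257.1]
tool_rot: [-0.001, 0.772, 0.636, -0.002]
force: [-0.6, 0.3, -0.1]
finger_gap: 9.4
finger_force: 30.0
```

Emit:
apply_moves(steps=[0,0,0,0,0,0,4,0,0,0,0,0,0,4,0,0,0,0,0,0,4])

```text
time_s: 16.3
tcp_pos: [556.7, 110.0, 260.6]
tool_rot: [0.0, 0.772, 0.636, 0.001]
force: [-0.6, 0.1, 0.1]
finger_gap: 10.0
finger_force: 30.0
```

Run:
```python
from h import *
import pickle
s=observe(); print(s["time_s"],s["tcp_pos"],s["force"],np.degrees(np.arctan2(*rot(s["tool_rot"])[[1,0],1])))
c=get_calibration("wrist"); a=read_camera("wrist"); np.save("w4.npy",a); pickle.dump(c,open("w4.pkl","wb"))
print(proj("wrist",[554,199,90],c))
save("w4.png",cv2.resize(a[60:260,150:400],(750,600),interpolation=cv2.INTER_CUBIC))
```

```text
16.3 [556.70492285 109.99660739 260.64282228] [-0.56706975  0.09091451  0.12010908] -11.085073101741996
[238.51126451  99.65712347]
```

View pics/w4.png

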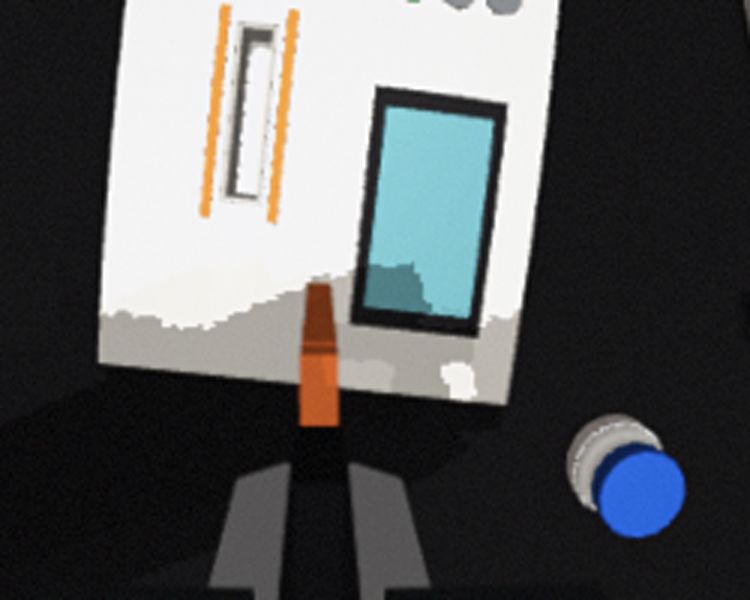

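The view shows the slot at crop (222-278, 24-201) between two orange lines. The card's shoulder is at (301-339,350) and its lower edge at (308-331,283). Computing slot pose and card pose from the same picture.

Run:
```python
from h import *
import pickle
c=pickle.load(open("w4.pkl","rb")); a=np.load("w4.npy")
q=lambda x,y,z:onz("wrist",np.array([150+x/3,60+y/3])-0.33,z,c)
P=lambda n,L,z:print(n,[q(x,y,z)[:2].round(1).tolist() for x,y in L])
P("slot out",[(240,24),(278,24),(222,199),(262,201)],90)
P("lines",[(225,5),(205,216),(294,10),(273,222)],90)
L=[q(*p,90) for p in[(225,5),(205,216),(294,10),(273,222)]]
print("yaw",[np.degrees(np.arctan2(-(v[0]),v[1])) for v in(L[0]-L[1],L[2]-L[3])],"mid",np.mean(L,0))
P("shoulder",[(301,350),(339,350),(300,426),(340,426)],239.6)
P("bottom",[(308,283),(331,283)],132.6)
P("reader top",[(98,363),(507,405)],90)
# colour-based orange lines
hsv=cv2.cvtColor(a,cv2.COLOR_RGB2HSV); m=((hsv[...,0]>8)&(hsv[...,0]<25)&(hsv[...,1]>90)&(hsv[...,2]>150)); m[140:]=0
n,l,st,ce=cv2.connectedComponentsWithStats(m.astype(np.uint8))
for i in range(1,n):
    if st[i,4]>30:
        ys,xs=np.where(l==i); w=np.array([onz("wrist",(x,y),90,c)[:2] for x,y in zip(xs,ys)])
        mu=w.mean(0); d=np.linalg.svd(w-mu)[2][0]; d*=np.sign(d[1]); t=(w-mu)@d
        print(st[i],mu.round(1),"yaw",np.degrees(np.arctan2(-d[0],d[1])).round(2),"mid",(mu+d*(t.min()+t.max())/2).round(1),np.ptp(t).round(1))
```

```text
slot out [[551.5, 236.4], [565.1, 233.4], [532.0, 173.6], [546.4, 169.8]]
lines [[547.5, 244.7], [524.5, 168.7], [571.9, 237.5], [548.8, 161.3]]
yaw [np.float64(-16.849271235221625), np.float64(-16.830757883748397)] mid [548.15414731 203.05312578  90.        ]
shoulder [[558.9, 143.4], [566.6, 141.9], [555.4, 127.3], [563.7, 125.6]]
bottom [[558.8, 142.2], [566.1, 140.8]]
reader top [[470.8, 122.1], [624.2, 74.7]]
[217  61  10  71 234] [536.  206.8] yaw -17.17 mid [536.1 207.2] 79.1
[239  63  11  71 239] [560.1 200.5] yaw -17.21 mid [559.9 199.8] 79.0
```

The reader yaw is -17.1° and the slot centre is about (548.3, 203.3); the card centre sits +2.7 mm along card y from the TCP. I'll move over the slot and take a look before inserting.

Emit:
apply_moves(steps=[0,0,-0.03,-2,20,0,4,0,0,-0.06,-4,45,0,4,0,0,-0.09,-7,70,0,4,0,0,-0.105,-8.8,90.5,0,4,0,0,-0.105,-8.8,90.5,-15,4,0,0,-0.105,-8.8,90.5,-30,4,0,0,-0.105,-8.8,90.5,-36,4,0,0,-0.105,-8.8,90.5,-36,4,0,0,-0.105,-8.8,90.5,-36,4])

```text
time_s: 17.25
tcp_pos: [547.8, 199.9, 224.0]
tool_rot: [0.0, 0.805, 0.594, 0.0]
force: [0.0, -0.8, -0.4]
finger_gap: 10.0
finger_force: 30.0
```

Run:
```python
from h import *
import pickle
s=observe(); print(s["time_s"],s["tcp_pos"],s["force"],np.degrees(np.arctan2(*rot(s["tool_rot"])[[1,0],1])))
c=get_calibration("wrist"); a=read_camera("wrist"); np.save("w5.npy",a); pickle.dump(c,open("w5.pkl","wb"))
save("w5.png",cv2.resize(a[110:230,180:340],(800,600),interpolation=cv2.INTER_CUBIC))
```

```text
17.25 [547.78514739 199.92226213 223.9539841 ] [ 0.02510474 -0.84367235 -0.37523091] -17.13789366572018
```

View pics/w5.png

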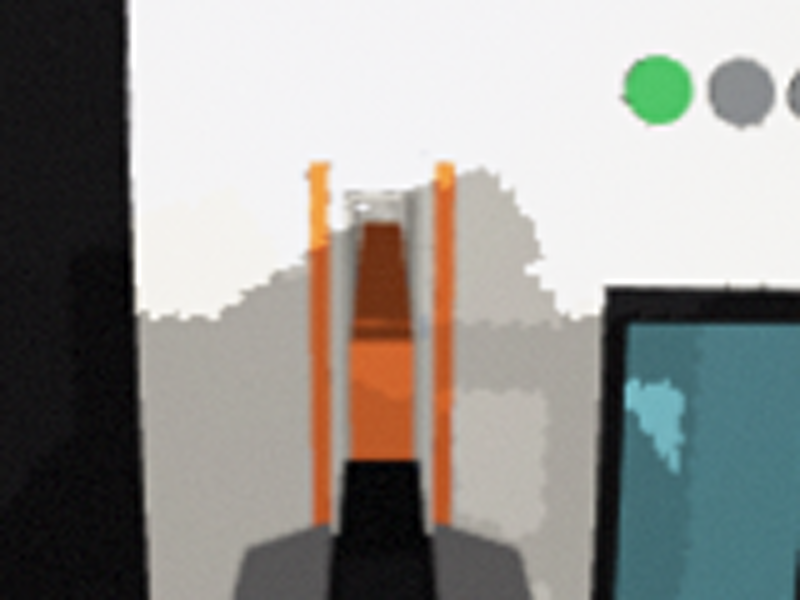

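The view shows the card's lower edge at (362-401,222), centred between the lines at 319 and 444. The slot's far end is at row ~192. Checking the gap along y.

Run:
```python
from h import *
import pickle
c=pickle.load(open("w5.pkl","rb"))
w=np.radians(-17.1); X=np.array([np.cos(w),np.sin(w)]);Y=np.array([-np.sin(w),np.cos(w)])
q=lambda x,y,z:onz("wrist",np.array([180+x/5,110+y/5])-.4,z,c)[:2]
s=np.array([547.8,199.9])
for n,x,y,z in[("bottomL",362,222,96),("bottomR",401,222,96),("lineL end",319,162,90),("lineR end",445,162,90),("slot end",380,192,90),("lineL low",321,500,90),("lineR low",443,500,90)]:
    v=q(x,y,z)-s; print(n,(v@X).round(2),(v@Y).round(2))
```

```text
bottomL -4.56 31.87
bottomR 3.06 31.86
lineL end -13.13 43.09
lineR end 11.84 43.06
slot end -1.05 37.04
lineL low -13.5 -27.39
lineR low 12.01 -27.42
```

Emit:
apply_moves(steps=[0,0,0,0.6,1.8,0,4,0,0,0,0.6,1.8,-2,4,0,0,0,0.6,1.8,-4,4,0,0,0,0.6,1.8,-5,4,0,0,0,0.6,1.8,-6,4,0,0,0,0.6,1.8,-7,4,0,0,0,0.6,1.8,-7,4])

```text
time_s: 18.0
tcp_pos: [548.1, 202.4, 216.6]
tool_rot: [-0.0, 0.804, 0.594, -0.0]
force: [1.5, -0.3, 0.2]
finger_gap: 9.7
finger_force: 30.0
```

Emit:
apply_moves(steps=[0,0,0,0,0,-0.7,4,0,0,0,0,0,-1.4,4,0,0,0,0,0,-2,4,0,0,0,0,0,-2,4])

```text
time_s: 18.4
tcp_pos: [548.1, 202.4, 214.7]
tool_rot: [-0.0, 0.804, 0.594, -0.0]
force: [1.0, 0.1, -0.9]
finger_gap: 10.2
finger_force: 30.0
```

Emit:
apply_moves(steps=[0,0,0,0,0,-0.7,4,0,0,0,0,0,-1.4,4,0,0,0,0,0,-2,4,0,0,0,0,0,-2,4])

```text
time_s: 18.8
tcp_pos: [548.1, 202.4, 212.7]
tool_rot: [-0.0, 0.804, 0.594, -0.0]
force: [0.6, 0.4, -0.4]
finger_gap: 10.0
finger_force: 30.0
```

Emit:
apply_moves(steps=[0,0,0,0,0,-1.5,4,0,0,0,0,0,-3,4,0,0,0,0,0,-4.5,4,0,0,0,0,0,-6,4,0,0,0,0,0,-7.5,4,0,0,0,0,0,-9,4,0,0,0,0,0,-10,4,0,0,0,0,0,-10,4])

```text
time_s: 19.6
tcp_pos: [548.0, 202.4, 202.6]
tool_rot: [-0.0, 0.804, 0.594, -0.0]
force: [-0.1, 0.4, -0.3]
finger_gap: 9.8
finger_force: 30.0
```

Emit:
apply_moves(steps=[0,0,0,0,0,-1.5,4,0,0,0,0,0,-3,4,0,0,0,0,0,-4.5,4,0,0,0,0,0,-6,4,0,0,0,0,0,-7.5,4,0,0,0,0,0,-9,4,0,0,0,0,0,-10,4,0,0,0,0,0,-10,4])

```text
time_s: 20.4
tcp_pos: [548.0, 202.4, 192.6]
tool_rot: [-0.0, 0.804, 0.594, -0.0]
force: [0.5, -0.4, 0.1]
finger_gap: 9.8
finger_force: 30.0
```

Emit:
apply_moves(steps=[0,0,0,0,0,-1.5,4,0,0,0,0,0,-3,4,0,0,0,0,0,-4.5,4,0,0,0,0,0,-6,4,0,0,0,0,0,-7.5,4,0,0,0,0,0,-9,4,0,0,0,0,0,-10,4,0,0,0,0,0,-10,4])

```text
time_s: 21.2
tcp_pos: [548.1, 202.4, 182.6]
tool_rot: [-0.0, 0.804, 0.594, -0.0]
force: [-0.0, 0.1, -0.5]
finger_gap: 10.0
finger_force: 30.0
```

Free so far; expected floor at TCP about 176.

Emit:
apply_moves(steps=[0,0,0,0,0,-1,4,0,0,0,0,0,-2,4,0,0,0,0,0,-3,4,0,0,0,0,0,-4,4,0,0,0,0,0,-5,4,0,0,0,0,0,-5,4])

```text
time_s: 21.8
tcp_pos: [548.0, 202.4, 177.6]
tool_rot: [-0.0, 0.804, 0.594, -0.0]
force: [0.5, -0.2, -0.3]
finger_gap: 10.0
finger_force: 30.0
```

Emit:
apply_moves(steps=[0,0,0,0,0,-0.4,4,0,0,0,0,0,-0.8,4,0,0,0,0,0,-0.8,4])

```text
time_s: 22.1
tcp_pos: [548.1, 202.4, 176.9]
tool_rot: [-0.0, 0.804, 0.594, -0.0]
force: [-0.3, 0.5, -0.9]
finger_gap: 9.9
finger_force: 30.0
```

Emit:
apply_moves(steps=[0,0,0,0,0,-0.3,4,0,0,0,0,0,-0.6,4,0,0,0,0,0,-0.6,4])

```text
time_s: 22.4
tcp_pos: [548.1, 202.4, 176.3]
tool_rot: [-0.0, 0.804, 0.594, -0.0]
force: [-0.1, 0.5, -2.5]
finger_gap: 9.8
finger_force: 30.0
```

Emit:
apply_moves(steps=[0,0,0,0,0,-0.3,4,0,0,0,0,0,-0.5,4,0,0,0,0,0,-0.5,4])

```text
time_s: 22.7
tcp_pos: [548.2, 202.5, 176.2]
tool_rot: [-0.0, 0.804, 0.594, 0.0]
force: [-1.4, -0.2, 5.7]
finger_gap: 9.7
finger_force: 30.0
```

Emit:
apply_moves(steps=[0,0,0,0,0,-0.3,4,0,0,0,0,0,-0.3,4])

```text
time_s: 22.9
tcp_pos: [548.3, 202.5, 176.2]
tool_rot: [-0.0, 0.804, 0.594, 0.0]
force: [-3.3, -0.9, 8.6]
finger_gap: 9.4
finger_force: 30.0
```

The floor is felt at the expected depth. I'll relax, open and retreat upward.

Emit:
apply_moves(steps=[0,0,0,0,0,0.6,4,0,0,0,0,0,0.6,4,0,0,0,0,0,0.6,14,0,0,0,0,0,0.6,24,0,0,0,0,0,0.6,34,0,0,0,0,0,0.6,40,0,0,0,0,0,0.6,40,0,0,0,0,0,8,40,0,0,0,0,0,20,40,0,0,0,0,0,40,40,0,0,0,0,0,65,40,0,0,0,0,0,90,40,0,0,0,-10,-30,110,40,0,0,0,-20,-60,110,40,0,0,0,-20,-60,110,40,0,0,0,-20,-60,110,40])

```text
time_s: 24.5
tcp_pos: [528.2, 142.2, 286.7]
tool_rot: [-0.0, 0.805, 0.594, 0.001]
force: [-0.4, 0.7, 1.0]
finger_gap: 40.2
finger_force: 0.0
```

Run:
```python
from h import *
s=observe(); print(s["time_s"],s["tcp_pos"],s["force"],s["finger_gap"])
c=get_calibration("wrist"); a=read_camera("wrist"); b=read_camera("scene")
w=np.radians(-17.1); Rz=R.from_euler("z",w).as_matrix()
o=np.array([548.6,203.8,48])
for n,v in[("shoulder+",[0,30,107]),("tab top+",[0,15,142]),("tabtop-",[0,-15,142])]: print(n,(proj("wrist",Rz@v+o,c)-[130,60])*np.array([2,2]))
save("end.png",np.hstack([cv2.resize(a[60:260,130:330],(400,400)),cv2.resize(b[120:280,160:320],(400,400))]))
```

```text
24.5 [528.23852085 142.15801795 286.74741504] [-0.44913339  0.72197456  0.97416015] 40.199679883940306
shoulder+ [255.70376436  59.49747928]
tab top+ [256.21817369  88.0685022 ]
tabtop- [256.26284873 157.33511797]
```

View pics/end.png

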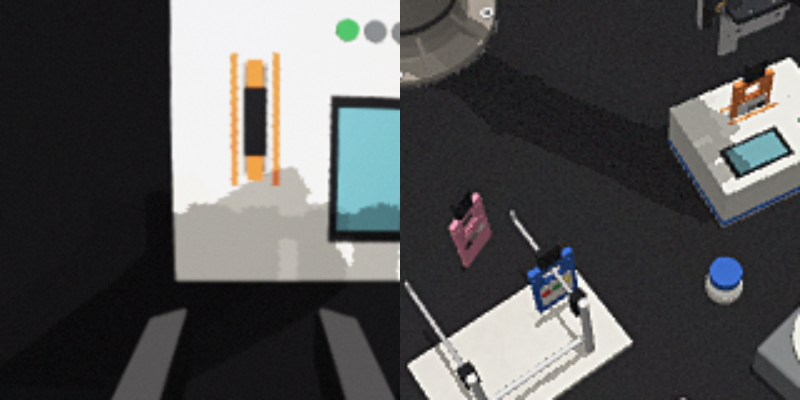

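The card stands upright in the slot: its tab at wrist crop (256,88-157) is where a fully home card should project. The blue card still hangs and the gripper is clear, so I'm handing in.

```bash
python3 -c "
from workcell import *
print(job_done())"
```

```text
the job is handed in; nothing more can be done
None
```

The orange card is off its peg and standing upright, tab up, at the floor of the reader slot and released. Sampled forces stayed at about 4 N on the peg and 9 N on the slot floor. The blue card still hangs in place, and the job was handed in at about 24.6 s.

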